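# Turn a bead in its dish for the camera

## Robot

A 6-joint arm with a two-finger parallel gripper is mounted at the origin on the work surface. World frame = base frame: x ahead of the robot, y to its left, z up, the work surface at z = 0. Lengths are in m, angles in rad, forces in N, time in s.
With the tool pointing down it reaches from about 0.35 to 0.775 m from the base axis. Payload 7.3 kg.
Tool frame: the origin (TCP) lies on the centre line of the jaws, within the pads' length; the fingertips stand 17 mm ahead of it and the grasp point (between the pads) lies 2 mm behind it (robot.tcp_to_tips is the distance from the TCP to the fingertips, in m); z points along the fingers, y is the line along which they close (so a half turn about z gives the same grasp; the last joint's range is limited). The gripper opens to 92 mm and grips with 3 to 60 N. Pads are 19 mm wide; open, the fingers measure 130 mm over their backs; the gripper's body (75 mm by 190 mm) begins 47 mm behind the grasp point.
Start: joints at [-1.491, 0.342, 1.524, -0, 1.275, -0.146], TCP at [0.118, -0.512, 0.244] pointing down, gripper open.
Joint ranges: [-2.53, 2.53], [-0.77, 2.02], [0.04, 2.7], [-1, 4.14], [0.28, 2.66], [-3.11, 3.11]. Speed limits (rad/s): [2.57, 2.57, 3.14, 3.14, 3.14, 3.14].

## Interface

Orientations are given as [roll, pitch, yaw] about the fixed x, y, z axes, in that order (R = Rz(yaw) Ry(pitch) Rx(roll)).
In Python, from cell import robot gives the robot as it stands. The module is installed in compiled form; this text tells all that it offers.
- The arm moves only by the tool carry_out, never from a script. Its argument "commands" is a list of rows, each a list of 3 entries, a list of its own where there are three numbers: the shift along the tool's x, y, z in m, then the turn about the tool's z in rad, then the opening, from 0 (shut) to 1 (fully open). In form: [[[dx, dy, dz], yaw, claw], ...]. A call has 1 to 20 rows; each row shifts and turns the commanded pose from where the row before left it, along the tool's axes as they then stand; what a row does not reach is not made up. A row lasts 1/8 s, in which the tool goes at most 62.5 mm and 10.7 degrees, less where a joint would pass 70% of its speed; a pose out of reach is approached as far as the arm can. A call is refused whole if a number of a shift passes 0.0625 or a number of a turn 0.188, either way. A call with a gripper value outside its range is refused whole. The fingers move at their own pace and stop on an object; "newtons" is the grip in N (left out, the last holds). Time passes only in rows, so rows that do not move let the fingers close. It gives the time, the measured TCP pose, the force, the opening and the grip force at its end, in the units of the state.
- robot.observe(): the state, without advancing time (a new reading comes with each control period).
- robot.read_camera(name): name is "side" or "top" or "wrist"; returns a dict with "pixels" (480x640x3 uint8, red, green, blue), "fx", "fy", "cx", "cy" (pixels), "view" (4x4, takes a point from world to camera coordinates); the wrist camera has in their place "T_tool_cam" (4x4, takes a point from camera to tool coordinates, whose origin is the TCP and whose axes are the flange's). Camera axes: x right, y up, looking along -z (the intrinsics and any distortion apply to the point x, -y, -z); pixel columns grow to the right and rows downward; lengths in m; the calibration is good to about 2 mm. A picture is of the moment at which its call begins: read the wrist's pose just before it. There is no depth.
- robot.hand_in(): hands the job in; it is judged then, once.
Trained networks look in a picture, given as the dict that the camera call returned (one of the last four; its "shot" number tells which), for a name from the list of things; names that differ only in an ending like _2 or _b are one class to them, and where a whole thing is asked for, a point or a joint stands for the part that bears it (a point fixed in the world has none). Each returns a list of dicts, best first, with "p" (0 to 1); they miss things now and then, are a little off and sometimes report something else, mostly with a low value. They report only what shows in the picture. A call takes as long as a camera call. They do not tell look-alikes from the thing itself.
- robot.find_in(picture, name): "at" ([column, row] in pixels, amid what is visible of it).
- robot.tip_of(picture, name): "at" ([column, row] in pixels: a listed point, or the origin of a listed thing).
The state is a dict: "time": time; "qpos": joint angles; "qvel": joint speeds; "joint_efforts": joint torques, N m; "tool_pos": TCP position; "tool_rot": TCP orientation; "contact_force": force on the tool from outside, world axes, zero at the start; "torque": the same for the moment, N m; "opening": finger opening in m; "grip_force": force on a finger pad.
Only numpy, scipy, OpenCV 4.12 (cv2) and the standard library are available. Lean on these libraries where they do the work, as an engineer would, in place of code of your own. Each camera call takes 0.05 s, during which the arm holds its last target. There are 200 camera calls.

## Task

Pick the round bead out of the pocket tray and lay it in the middle of the shallow dish. Then lift the dish by its upright tab straight up, clear of its square stand, and only then turn it a quarter turn in the air (either way), its middle staying over the stand, with the dish level and the bead resting in its middle all the while. Leave the other beads, the bobbin and the spool where they are, and finish still holding the dish there, turned, level and steady, about 5 to 15 cm above the stand.

Things in the scene. Friction and masses are not known exactly. Their poses are not given: they have to be found in the camera images.
- bead_center (a point): round bead: white ceramic ball, 20 mm diameter, about 10 g; this point is its centre. It lies loose in a pocket of the tray, its centre 5 mm above the tray's top face (19 mm above the table), so its upper 15 mm stand free
- tray: pocket tray: fixed brown wooden plate 130 x 130 x 14 mm with four round pockets, 23 mm wide and 5 mm deep, at 32 mm to either side of its centre along both its x and y axes; origin at the centre of its underside, on the table; x and y along its edges, z up. Three pockets hold one bead each, the fourth is empty
- drum_center (a point): other bead, to be left alone: white ceramic cylinder, 18 mm diameter, 20 mm high, upright in a pocket; its centre
- cube_center (a point): other bead, to be left alone: white ceramic cube of 14 mm in a pocket; its centre
- stand: dish stand: fixed black square block 84 x 84 x 20 mm; origin at the centre of its underside, on the table; x and y along its edges, z up. At the start the dish stands centred on it, the dish's axes along the stand's
- dish_mid (a point): middle of the hollow of the dish: a pale wooden round dish, loose, about 80 to 150 g, 112 mm diameter, rim 16 mm above its underside; the hollow is a shallow cone that rises 7 degrees from this point to the rim, so a ball laid in it rolls to this point. The point lies 6 mm above the dish's underside (26 mm above the table while the dish stands on the stand). Dish axes: z up, -x towards the tab
- dish_grip (a point): where to grip the dish: centre of the tab's gripping part, 80 mm from the dish's middle along the dish's -x and 38 mm higher than dish_mid. The tab is an upright wooden plate outside the rim, 12 mm thick along the dish's x, 36 mm wide along its y, its top 62 mm and its foot 5 mm above the dish's underside; both broad faces are free above the rim (a 30 mm wide arm, up to 13 mm above the underside, joins it to the dish). Axes as the dish's
- bobbin_center (a point): bystander: turned brown wooden bobbin standing upright, 32 mm wide foot, 69 mm high; its centre at 34 mm height
- spool_center (a point): bystander: thread spool standing upright, 36 mm wide, 36 mm high; its centre
Mind the look-alikes: they are no part of the job. Of the things like the part that bears dish_mid, leave any that is green, orange or pink; of the rest the larger one is meant.

How it is judged:
By the outcome, as a careful person would: the job done as asked, in the order asked, and still so for the second after the job is handed in, while the arm keeps its last pose, push and grip.
It also fails if it takes over 64 s, if anything falls off the work surface, if the arm or the gripper's body presses on something with over 40 N, if the wrist force passes 120 N, or if a joint passes its speed limit or range.

## Working session

There is one attempt and no reset: what is moved stays moved. The work goes in short steps, Python scripts to look and compute and a tool call to move; the robot and the scene stay as the last step left them, time stands still between calls to the robot, and variables do not carry over. Pictures are saved under pics/ and viewed, at most 10 in all, crops included, and the job is handed in when it is done.

Besides the shell and the picture viewer there is one more tool, called after "Emit:" in YAML: its name, and indented under it one key for each argument. carry_out: Moves the arm, as the interface text tells. Its arguments: {"type":"object","properties":{"commands":{"type":"array"},"newtons":{"type":"number"}},"required":["commands"]}

```bash
mkdir -p pics
cat > h.py <<'E'
import numpy as np, cv2, pickle
from scipy.spatial.transform import Rotation as R
from cell import robot
def Tw(c,s=None):
    """camera->world 4x4"""
    if 'view' in c: return np.linalg.inv(np.array(c['view']))
    T=np.eye(4); T[:3,3]=s['tool_pos']; T[:3,:3]=R.from_euler('xyz',s['tool_rot']).as_matrix()
    return T@np.array(c['T_tool_cam'])
def ray(c,px,s=None):
    T=Tw(c,s); d=T[:3,:3]@np.array([(px[0]-c['cx'])/c['fx'],-(px[1]-c['cy'])/c['fy'],-1])
    return T[:3,3],d
def atz(c,px,z,s=None):
    o,d=ray(c,px,s); return (o+d*(z-o[2])/d[2])
def proj(c,p,s=None):
    q=np.linalg.inv(Tw(c,s))@np.append(p,1); return np.array([c['cx']+c['fx']*q[0]/-q[2],c['cy']-c['fy']*q[1]/-q[2]])
def save(c,n): cv2.imwrite('pics/'+n+'.png',c['pixels'][:,:,::-1])
Z=dict(bead_center=.019,tray=0,drum_center=.019,cube_center=.016,stand=0,dish_mid=.026,dish_grip=.064,bobbin_center=.034,spool_center=.018)
E
python3 - <<'E'
from h import *
s=robot.observe(); print(s)
for n in ['top','side']:
    c=robot.read_camera(n); save(c,n); print(n,[k for k in c], c['fx'],Tw(c)[:3,3].round(3), {k:c[k] for k in c if 'dist' in k})
    for k in Z:
        print(k,[(np.round(r['at'],0).tolist(),round(r['p'],2),atz(c,r['at'],Z[k]).round(3)[:2].tolist()) for r in robot.tip_of(c,k)[:4]])
E
```

```text
{'time': 0.0, 'qpos': array([-1.49096404e+00,  3.42713159e-01,  1.52499062e+00, -3.46892318e-05,
        1.27537069e+00, -1.46041374e-01]), 'qvel': array([ 0.00096959, -0.00188054,  0.0004724 , -0.00086506, -0.00104403,
       -0.00020112]), 'joint_efforts': array([ 1.78129805e-03, -4.31234694e+01, -2.44226378e+01,  7.20161665e-02,
        5.59142022e-02, -1.54398749e-04]), 'tool_pos': array([ 0.11753933, -0.51130083,  0.24305911]), 'tool_rot': array([-3.14012178e+00, -1.82819648e-04,  2.25883655e-01]), 'contact_force': array([0.32711149, 0.11735124, 1.28453075]), 'torque': array([ 0.07051726,  0.00270595, -0.0248614 ]), 'grip_force': 0.0, 'opening': 0.09173504840697225}
top ['pixels', 'fx', 'fy', 'cx', 'cy', 'view', 'shot'] 583.9493145029404 [ 0.504 -0.066  1.325] {}
bead_center [([199.0, 269.0], 0.39, [0.534, 0.183])]
tray [([191.0, 254.0], 0.72, [0.568, 0.205])]
drum_center [([176.0, 267.0], 0.55, [0.537, 0.236])]
cube_center [([200.0, 237.0], 0.47, [0.604, 0.182])]
stand []
dish_mid [([370.0, 249.0], 0.9, [0.579, -0.199]), ([373.0, 183.0], 0.85, [0.728, -0.205]), ([421.0, 337.0],
[... 532 characters left out ...]
 0.202])]
drum_center [([216.0, 378.0], 0.67, [0.535, 0.233])]
cube_center [([198.0, 336.0], 0.69, [0.611, 0.183])]
stand [([337.0, 232.0], 0.95, [0.578, -0.196]), ([238.0, 344.0], 0.52, [0.559, 0.155])]
dish_mid [([448.0, 225.0], 0.95, [0.378, -0.285]), ([304.0, 272.0], 0.93, [0.547, -0.017]), ([274.0, 209.0], 0.92, [0.717, -0.178]), ([335.0, 221.0], 0.9, [0.581, -0.194])]
dish_grip [([357.0, 191.0], 0.75, [0.568, -0.264]), ([310.0, 244.0], 0.62, [0.554, -0.048]), ([410.0, 208.0], 0.61, [0.448, -0.248]), ([377.0, 213.0], 0.58, [0.495, -0.201])]
bobbin_center [([200.0, 266.0], 0.72, [0.709, 0.062]), ([214.0, 368.0], 0.55, [0.538, 0.23])]
spool_center [([243.0, 239.0], 0.68, [0.712, -0.059])]
```

View pics/top.png

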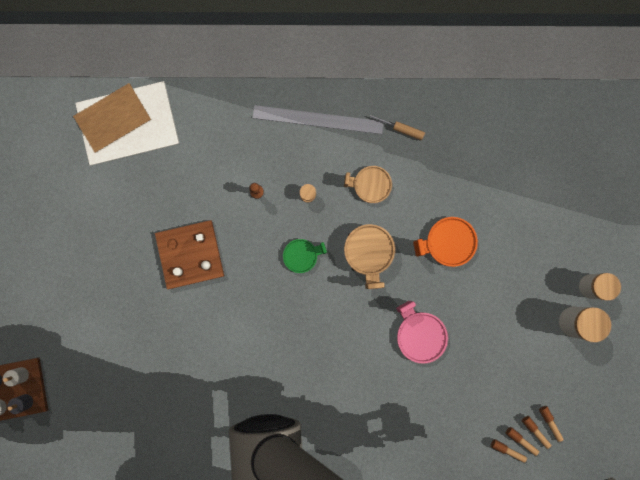

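View pics/side.png

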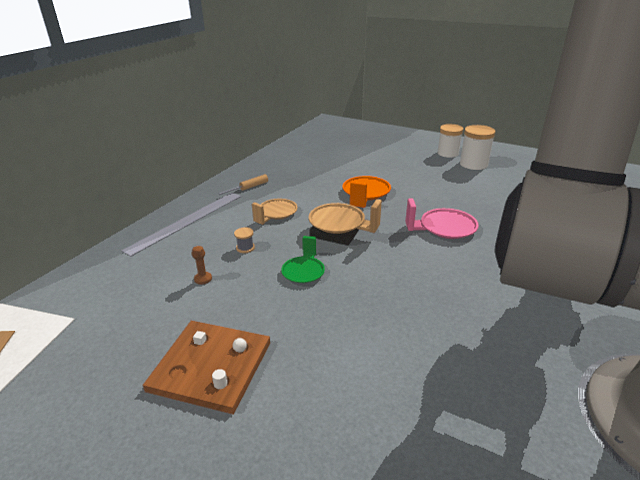

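Could be taken for the dish (top image):
- green (299,257), orange (452,242) and pink (422,338): ruled out by colour.
- small wooden (373,184): ruled out by size.
- large wooden (370,249), on the black stand: **chosen**, with its tab at (374,282).

Could be taken for the round bead (top image):
- (206,265): the ball, **chosen**.
- (177,271): the drum.
- (200,238): the cube.
- (15,378): things on another tray at the left edge, no part of the job.

I'll check both choices in one close crop.

Run:
```python
from h import *
t=cv2.imread('pics/top.png'); s=cv2.imread('pics/side.png')
f=lambda a:cv2.resize(a,(400,400),interpolation=cv2.INTER_CUBIC)
cv2.imwrite('pics/crop.png',np.hstack([f(s[310:420,140:280]),f(t[200:300,320:420])]))
c=robot.read_camera('top'); d=robot.read_camera('side')
def tri(a,b):
    P,D=[],[]
    A=np.zeros((3,3));B=np.zeros(3)
    for cc,px in((c,a),(d,b)):
        o,v=ray(cc,px); v/=np.linalg.norm(v); M=np.eye(3)-np.outer(v,v); A+=M;B+=M@o
    return np.linalg.solve(A,B).round(4)
print('bead',tri((206,265),(240,345)),'dish',tri((370,249),(335,221)))
print(atz(c,(206,265),.019),atz(d,(240,345),.019),atz(c,(374,279),.082))
print(robot.observe()['time'], np.array(robot.read_camera('wrist')['T_tool_cam']).round(3))
```

```text
bead [0.5424 0.1684 0.0188] dish [ 0.5812 -0.1977  0.0235]
[0.54168101 0.16781265 0.019     ] [0.54306069 0.16902718 0.019     ] [ 0.51231363 -0.20108789  0.082     ]
1.1 [[ 0.     0.969  0.249  0.066]
 [ 1.    -0.001  0.     0.001]
 [ 0.     0.249 -0.969 -0.141]
 [ 0.     0.     0.     1.   ]]
```

View pics/crop.png

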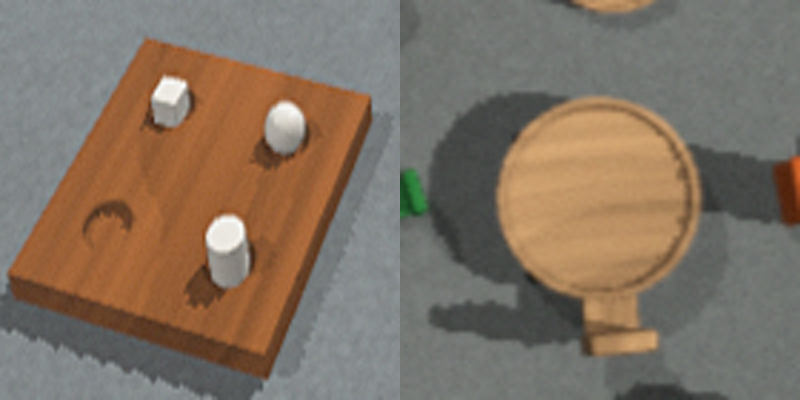

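Left crop: the ball, at side (240,345), is on the right, with the drum in front, the cube behind and one pocket empty. Right crop: the large pale dish with its tab below it, towards the robot, as expected. Moving to a look pose over the bead.

Emit:
carry_out:
  commands:
    - [[0.0429, -0.0168, 0], 0, 0.45]
    - [[0.0429, -0.0168, 0], 0, 0.45]
    - [[0.0429, -0.0168, 0], 0, 0.45]
    - [[0.0429, -0.0168, 0], 0, 0.45]
    - [[0.0429, -0.0168, 0], 0, 0.45]
    - [[0.0429, -0.0168, 0], 0, 0.45]
    - [[0.0429, -0.0168, 0], 0, 0.45]
    - [[0.0429, -0.0168, 0], 0, 0.45]
    - [[0.0429, -0.0168, 0], 0, 0.45]
    - [[0.0429, -0.0168, 0], 0, 0.45]
    - [[0.0137, -0.0398, 0], 0, 0.45]
    - [[0.0137, -0.0398, 0], 0, 0.45]
    - [[0.0137, -0.0398, 0], 0, 0.45]
    - [[0.0137, -0.0398, 0], 0, 0.45]
    - [[0.0137, -0.0398, 0], 0, 0.45]
    - [[0.0137, -0.0398, 0], 0, 0.45]
    - [[0.0137, -0.0398, 0], 0, 0.45]
    - [[0.0137, -0.0398, 0], 0, 0.45]
    - [[0.0137, -0.0398, 0], 0, 0.45]
    - [[0.0137, -0.0398, 0], 0, 0.45]

```text
time: 3.65
tool_pos: [0.5425, 0.1681, 0.2437]
tool_rot: [3.141, -0.0, 0.226]
contact_force: [0.6, -0.0, 1.1]
opening: 0.0415
grip_force: 0.0
```

Emit:
carry_out:
  commands:
    - [[0, 0, 0.018], -0.155, 0.45]
    - [[0, 0, 0.018], -0.155, 0.45]
    - [[0, 0, 0.018], -0.155, 0.45]
    - [[0, 0, 0.018], -0.155, 0.45]
    - [[0, 0, 0.018], -0.155, 0.45]
    - [[0, 0, 0], 0, 0.45]
    - [[0, 0, 0], 0, 0.45]

```text
time: 4.53
tool_pos: [0.5429, 0.1667, 0.1544]
tool_rot: [3.141, -0.001, 0.998]
contact_force: [1.2, 0.3, 0.2]
opening: 0.0412
grip_force: 0.0
```

```bash
cat > look.py <<'E'
from h import *
import sys
s=robot.observe(); c=robot.read_camera('wrist'); save(c,sys.argv[1])
M=R.from_euler('xyz',s['tool_rot']).as_matrix()
print(s['time'],s['tool_pos'].round(4),s['tool_rot'].round(4),s['opening'],s['contact_force'].round(1),s['grip_force'])
for k in sys.argv[2:]:
    k,z=k.split('=')
    for f in (robot.tip_of,robot.find_in):
        for r in f(c,k)[:3]:
            p=atz(c,r['at'],float(z),s); print(k,f.__name__,np.round(r['at'],1),round(r['p'],2),p.round(4),'tool',(M.T@(p-s['tool_pos'])).round(4))
E
python3 look.py w1 bead_center=.019 drum_center=.019 cube_center=.016
```

```text
4.525 [0.5429 0.1667 0.1544] [ 3.1408e+00 -6.0000e-04  9.9780e-01] 0.04119706354987104 [1.2 0.3 0.2] 0.0
bead_center call [316.5 227.1] 0.61 [0.5441 0.17   0.019 ] tool [ 0.0033 -0.0009  0.1354]
bead_center call [313.5 167.2] 0.45 [0.5674 0.2102 0.019 ] tool [ 0.0497 -0.0031  0.1354]
bead_center call [586.1 235.9] 0.29 [0.7199 0.0481 0.019 ] tool [-0.0038  0.2129  0.1356]
bead_center call [317.1 228.1] 0.69 [0.5441 0.1691 0.019 ] tool [ 0.0025 -0.0004  0.1354]
drum_center call [255.1 170.2] 0.69 [0.529  0.2323 0.019 ] tool [ 0.0474 -0.0473  0.1354]
drum_center call [258.2 171.9] 0.64 [0.5302 0.23   0.019 ] tool [ 0.0462 -0.045   0.1354]
cube_center call [374.5 170.3] 0.9 [0.6052 0.1828 0.016 ] tool [0.0472 0.0436 0.1385]
cube_center call [375.1 170.3] 0.94 [0.6056 0.1826 0.016 ] tool [0.0472 0.044  0.1385]
```

View pics/w1.png

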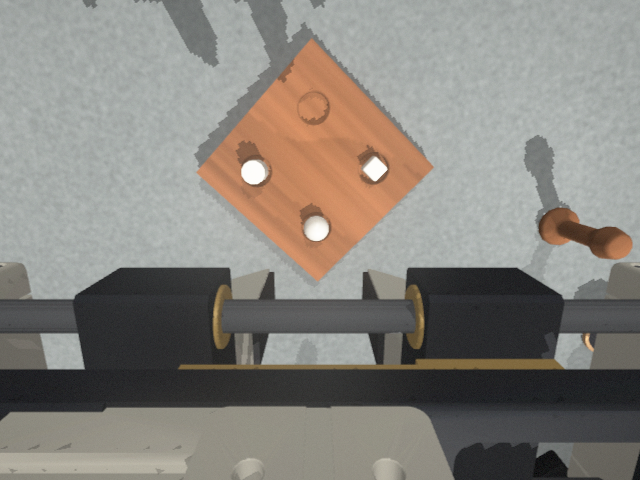

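The wrist picture shows the ball at (317,228), midway between the jaws, with the drum at (255,171) and the cube at (375,169) well clear. Going down.

Emit:
carry_out:
  commands:
    - [[0.0025, -0.0005, 0.03], 0, 0.45]
    - [[0, 0, 0.03], 0, 0.45]
    - [[0, 0, 0.025], 0, 0.45]
    - [[0, 0, 0.018], 0, 0.45]
    - [[0, 0, 0.01], 0, 0.45]
    - [[0, 0, 0.005], 0, 0.45]
    - [[0, 0, 0.003], 0, 0.45]
    - [[0, 0, 0], 0, 0.45]
    - [[0, 0, 0], 0, 0.45]

```text
time: 6.0
tool_pos: [0.5437, 0.1691, 0.0332]
tool_rot: [3.141, -0.001, 1.001]
contact_force: [0.5, 1.0, -0.3]
opening: 0.0415
grip_force: 0.0
```

```bash
python3 look.py w2 bead_center=.019
```

```text
6.0 [0.5437 0.1691 0.0332] [ 3.1409e+00 -5.0000e-04  1.0008e+00] 0.041540608342518985 [ 0.5  1.  -0.3] 0.0
bead_center call [318.  292.6] 0.59 [0.5438 0.1686 0.019 ] tool [-0.0003  0.0004  0.0142]
bead_center call [316.3 288.3] 0.64 [0.5443 0.1708 0.019 ] tool [ 0.0018 -0.0004  0.0142]
```

Emit:
carry_out:
  commands:
    - [[0, 0, 0], 0, 0.3]
    - [[0, 0, 0], 0, 0.22]
    - [[0, 0, 0], 0, 0.1]
    - [[0, 0, 0], 0, 0.1]
    - [[0, 0, 0], 0, 0.1]
    - [[0, 0, 0], 0, 0.1]
    - [[0, 0, 0], 0, 0.1]
    - [[0, 0, -0.005], 0, 0.1]
    - [[0, 0, -0.015], 0, 0.1]
    - [[0, 0, -0.025], 0, 0.1]
    - [[0, 0, -0.035], 0, 0.1]
    - [[0, 0, -0.035], 0, 0.1]
    - [[0, 0, -0.015], 0, 0.1]
    - [[0, 0, 0], 0, 0.1]
  newtons: 8

```text
time: 7.9
tool_pos: [0.5438, 0.1691, 0.1637]
tool_rot: [3.14, -0.001, 1.001]
contact_force: [-0.5, 0.0, -0.2]
opening: 0.0189
grip_force: 8.0
```

```bash
python3 look.py w3 bead_center=.15
```

```text
7.9 [0.5438 0.1691 0.1637] [ 3.1398e+00 -1.5000e-03  1.0008e+00] 0.018869741852105437 [-0.5  0.  -0.2] 7.9999615252017975
bead_center call [319.3 293.1] 0.73 [0.5445 0.1682 0.15  ] tool [-0.0004  0.001   0.0137]
```

Emit:
carry_out:
  commands:
    - [[-0.015, 0.0118, -0.02], 0, 0.1]
    - [[-0.0289, 0.0228, -0.01], 0, 0.1]
    - [[-0.0289, 0.0228, 0], 0, 0.1]
    - [[-0.0289, 0.0228, 0], 0, 0.1]
    - [[-0.0289, 0.0228, 0], 0, 0.1]
    - [[-0.0289, 0.0228, 0], 0, 0.1]
    - [[-0.0289, 0.0228, 0], 0, 0.1]
    - [[-0.0289, 0.0228, 0], 0, 0.1]
    - [[-0.0289, 0.0228, 0], 0, 0.1]
    - [[-0.0289, 0.0228, 0], 0, 0.1]
    - [[-0.0136, 0.011, 0], 0, 0.1]
    - [[0, 0, 0], -0.1425, 0.1]
    - [[0, 0, 0], -0.1425, 0.1]
    - [[0, 0, 0], -0.1425, 0.1]
    - [[0, 0, 0], -0.1425, 0.1]
    - [[0, 0, 0], 0, 0.1]
    - [[0, 0, 0], 0, 0.1]

```text
time: 10.18
tool_pos: [0.5795, -0.1966, 0.1923]
tool_rot: [-3.141, -0.0, 1.569]
contact_force: [0.9, 0.0, -0.1]
opening: 0.019
grip_force: 8.0
```

```bash
python3 look.py w4 dish_mid=.026 dish_grip=.064 bead_center=.177
```

```text
10.175 [ 0.5795 -0.1966  0.1923] [-3.1409e+00 -5.0000e-04  1.5685e+00] 0.018971129483333897 [ 0.9  0.  -0.1] 8.000018745660782
dish_mid call [318.6 221.4] 0.83 [ 0.5798 -0.1951  0.026 ] tool [0.0013 0.0004 0.1663]
dish_mid call [477.7 228.4] 0.79 [ 0.7192 -0.2016  0.026 ] tool [-0.0048  0.1398  0.1662]
dish_mid call [122.6 332.4] 0.74 [ 0.394  -0.3021  0.026 ] tool [-0.1061 -0.1851  0.1664]
dish_mid call [308.6  39.4] 0.91 [ 0.5723 -0.0515  0.026 ] tool [ 0.145  -0.0074  0.1663]
dish_mid call [321.2 351.1] 0.85 [ 0.5821 -0.3222  0.026 ] tool [-0.1257  0.003   0.1662]
dish_mid call [100.7 347.8] 0.78 [ 0.3708 -0.3184  0.026 ] tool [-0.1224 -0.2083  0.1664]
dish_grip call [506.6 165.7] 0.77 [ 0.7181 -0.1456  0.064 ] tool [0.0512 0.1385 0.1282]
dish_grip call [322.5 346.2] 0.7 [ 0.5829 -0.2939  0.064 ] tool [-0.0974  0.0037  0.1282]
dish_grip call [321.4  95.2] 0.7 [ 0.5819 -0.0968  0.064 ] tool [0.0997 0.0022 0.1283]
dish_grip call [304.8  41. ] 0.97 [ 0.5706 -0.0623  0.064 ] tool [ 0.1342 -0.0091  0.1283]
dish_grip call [321.6 347.8] 0.88 [ 0.5821 -0.2954  0.064 ] tool [-0.0989  0.003   0.1282]
dish_grip call [485.3 221.3] 0.86 [ 0.7071 -0.1873  0.064 ] tool [0.0095 0.1277 0.1282]
bead_center call [319.2 292.3] 0.7 [ 0.58   -0.1973  0.177 ] tool [-0.0008  0.0005  0.0153]
bead_center call [322.  286.6] 0.8 [ 0.5813 -0.1945  0.177 ] tool [0.0021 0.0018 0.0153]
```

View pics/w4.png

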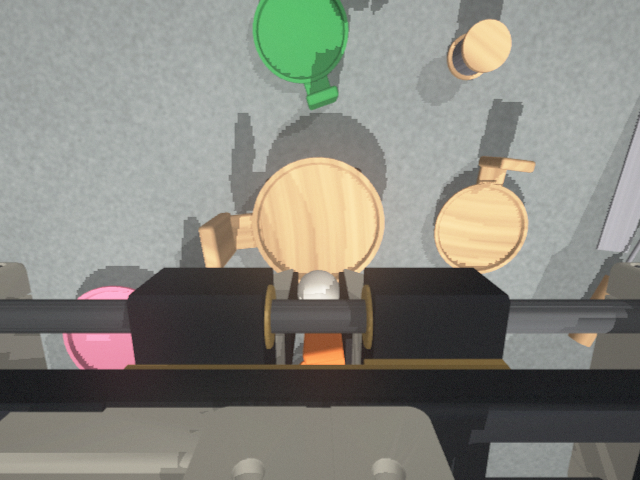

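Picture: the bead (319,287) is in the jaws over the large dish (318,222). The tab is to the left at (218,240), slightly turned. Lowering and releasing.

Emit:
carry_out:
  commands:
    - [[0.001, 0, 0.015], 0, 0.1]
    - [[0, 0, 0.03], 0, 0.1]
    - [[0, 0, 0.03], 0, 0.1]
    - [[0, 0, 0.03], 0, 0.1]
    - [[0, 0, 0.02], 0, 0.1]
    - [[0, 0, 0.01], 0, 0.1]
    - [[0, 0, 0.005], 0, 0.1]
    - [[0, 0, 0], 0, 0.1]
    - [[0, 0, 0], 0, 0.1]
    - [[0, 0, 0], 0, 0.25]
    - [[0, 0, 0], 0, 0.3]
    - [[0, 0, 0], 0, 0.35]
    - [[0, 0, 0], 0, 0.35]
    - [[0, 0, 0], 0, 0.35]

```text
time: 12.28
tool_pos: [0.5796, -0.1961, 0.0527]
tool_rot: [-3.142, 0.0, 1.571]
contact_force: [-0.6, 0.9, -0.8]
opening: 0.0319
grip_force: 0.0
```

Emit:
carry_out:
  commands:
    - [[0, 0, -0.01], 0, 0.35]
    - [[0, 0, -0.025], 0, 0.35]
    - [[0, 0, -0.035], 0, 0.35]
    - [[0, 0, -0.035], 0, 0.4]
    - [[-0.03, -0.03, -0.01], 0, 0.4]
    - [[-0.03, -0.03, -0.01], 0, 0.4]
    - [[0, -0.02, 0], 0, 0.4]
    - [[0, 0, 0], 0, 0.4]
    - [[0, 0, 0], 0, 0.4]

```text
time: 13.4
tool_pos: [0.5003, -0.256, 0.1782]
tool_rot: [3.141, 0.001, 1.571]
contact_force: [-0.4, 0.3, 0.3]
opening: 0.0369
grip_force: 0.0
```

```bash
python3 look.py w5 dish_mid=.026 dish_grip=.064 bead_center=.036
```

```text
13.4 [ 0.5003 -0.256   0.1782] [3.1405e+00 6.0000e-04 1.5710e+00] 0.03690928936949859 [-0.4  0.3  0.3] 0.0
dish_mid call [419.4 152.3] 0.71 [ 0.5808 -0.1957  0.026 ] tool [0.0603 0.0804 0.1523]
dish_mid call [585.1 166.7] 0.7 [ 0.7145 -0.2069  0.026 ] tool [0.0491 0.2141 0.1524]
dish_mid call [426.4  10.1] 0.95 [ 0.5788 -0.0955  0.026 ] tool [0.1606 0.0783 0.1522]
dish_mid call [407.7 148.8] 0.81 [ 0.5713 -0.193   0.026 ] tool [0.063  0.0709 0.1523]
dish_mid call [595.4 157.1] 0.71 [ 0.7213 -0.1994  0.026 ] tool [0.0567 0.2209 0.1524]
dish_grip call [636.4  83.4] 0.86 [ 0.7105 -0.1507  0.064 ] tool [0.1054 0.2101 0.1144]
dish_grip call [433.3   4. ] 0.63 [ 0.5726 -0.1044  0.064 ] tool [0.1516 0.0722 0.1142]
dish_grip call [317.  165.5] 0.62 [ 0.4996 -0.204   0.064 ] tool [ 0.052  -0.0008  0.1142]
dish_grip call [593.5 155.5] 0.89 [ 0.6911 -0.1971  0.064 ] tool [0.0589 0.1907 0.1144]
dish_grip call [409.6 147.3] 0.76 [ 0.5633 -0.1917  0.064 ] tool [0.0644 0.0629 0.1142]
dish_grip call [428.   11.3] 0.66 [ 0.5696 -0.1085  0.064 ] tool [0.1476 0.0692 0.1142]
bead_center call [422.2 155.7] 0.71 [ 0.5804 -0.1981  0.036 ] tool [0.058  0.0799 0.1423]
bead_center call [421.8 153.5] 0.83 [ 0.58   -0.1964  0.036 ] tool [0.0596 0.0795 0.1423]
```

View pics/w5.png

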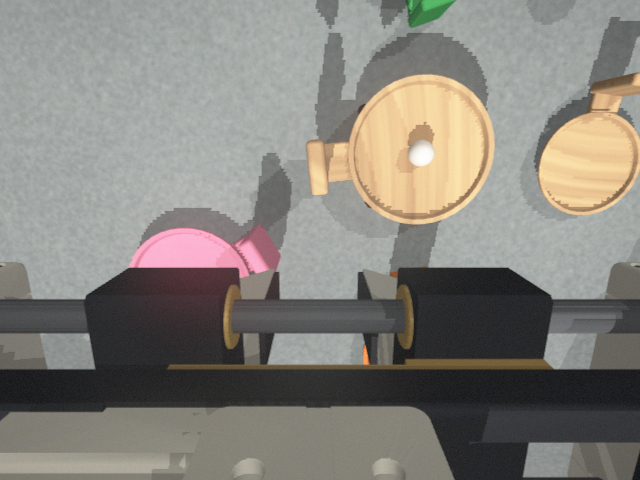

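The bead rests mid-dish at (422,154) and the tab's top is at (317,167), turned about 5–6°. Moving over the tab, aligning, and looking again.

Emit:
carry_out:
  commands:
    - [[0.02, 0, 0], -0.05, 0.5]
    - [[0.02, 0, 0], -0.05, 0.5]
    - [[0.0115, 0.0, 0], 0, 0.5]
    - [[0, 0, 0], 0, 0.5]
    - [[0, 0, 0], 0, 0.5]

```text
time: 14.38
tool_pos: [0.4976, -0.2048, 0.1779]
tool_rot: [3.141, 0.001, 1.671]
contact_force: [0.1, -0.1, 0.4]
opening: 0.0461
grip_force: 0.0
```

```bash
python3 look.py w6 dish_mid=.026 dish_grip=.064 bead_center=.036
python3 - <<'E'
import cv2
a=cv2.imread('pics/w6.png'); cv2.imwrite('pics/w6c.png',cv2.resize(a[130:290,240:450],None,fx=3.5,fy=3.5,interpolation=cv2.INTER_CUBIC))
E
```

```text
14.375 [ 0.4976 -0.2048  0.1779] [3.1412e+00 7.0000e-04 1.6709e+00] 0.04607920436649169 [ 0.1 -0.1  0.4] 0.0
dish_mid call [416.2 224.7] 0.95 [ 0.5788 -0.1951  0.026 ] tool [0.0016 0.0817 0.1519]
dish_mid call [427.5  28.8] 0.89 [ 0.5623 -0.0494  0.026 ] tool [0.1483 0.0799 0.1518]
dish_mid call [570.5 251.1] 0.59 [ 0.713  -0.2047  0.026 ] tool [-0.0213  0.2143  0.152 ]
dish_mid call [410.  219.9] 0.96 [ 0.573  -0.1916  0.026 ] tool [0.0057 0.0762 0.1519]
dish_mid call [431.8  38.9] 0.88 [ 0.5667 -0.0556  0.026 ] tool [0.1416 0.0836 0.1519]
dish_mid call [583.  240.6] 0.78 [ 0.721  -0.1946  0.026 ] tool [-0.0121  0.2232  0.152 ]
dish_grip call [445.1  93.4] 0.64 [ 0.5714 -0.0979  0.064 ] tool [0.0991 0.0841 0.1139]
dish_grip call [623.6 183.2] 0.63 [ 0.7077 -0.1437  0.064 ] tool [0.0399 0.2151 0.114 ]
dish_grip call [322.9 234.7] 0.61 [ 0.5008 -0.2021  0.064 ] tool [0.0024 0.0034 0.1139]
dish_grip call [409.9 219.1] 0.85 [ 0.5621 -0.1843  0.064 ] tool [0.0141 0.0662 0.1139]
dish_grip call [583.7 238.6] 0.76 [ 0.6912 -0.1859  0.064 ] tool [-0.0004  0.1945  0.114 ]
dish_grip call [428.2  39.4] 0.72 [ 0.5546 -0.067   0.064 ] tool [0.1315 0.0704 0.1139]
bead_center call [420.5 227.9] 0.65 [ 0.5797 -0.1955  0.036 ] tool [0.0011 0.0825 0.1419]
bead_center call [422.4 230.4] 0.88 [ 0.5815 -0.1974  0.036 ] tool [-0.0009  0.0842  0.1419]
bead_center call [411.8 221.1] 0.49 [ 0.5717 -0.1907  0.036 ] tool [0.0067 0.0751 0.1419]
```

View pics/w6c.png

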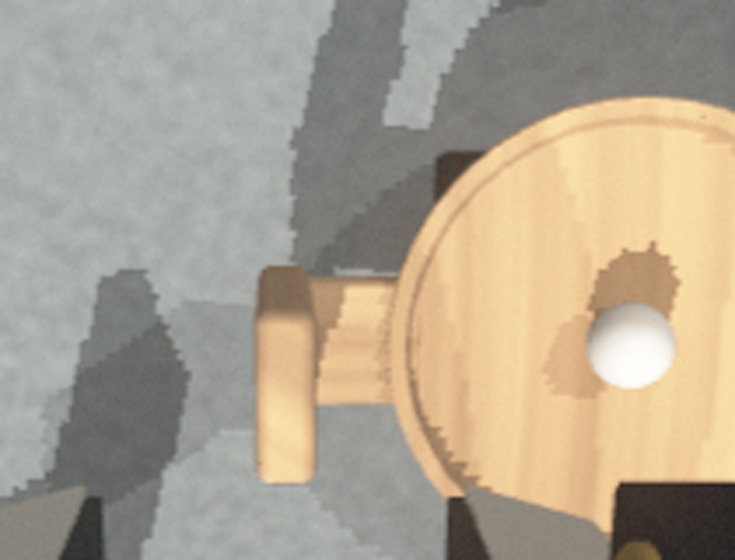

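The tab's edges run parallel to the image columns, so the gripper is aligned. The tab centre is about 2 mm along tool y, and the bead is at mid-dish. Descending.

Emit:
carry_out:
  commands:
    - [[0.0005, 0.002, 0.015], 0, 0.5]
    - [[0, 0, 0.03], 0, 0.5]
    - [[0, 0, 0.03], 0, 0.45]
    - [[0, 0, 0.02], 0, 0.4]
    - [[0, 0, 0.012], 0, 0.4]
    - [[0, 0, 0.006], 0, 0.4]
    - [[0, 0, 0.003], 0, 0.4]
    - [[0, 0, 0], 0, 0.35]
    - [[0, 0, 0], 0, 0.35]

```text
time: 15.85
tool_pos: [0.4997, -0.2041, 0.0623]
tool_rot: [3.141, 0.001, 1.671]
contact_force: [0.4, 0.5, 0.1]
opening: 0.0325
grip_force: 0.0
```

```bash
python3 look.py w7 dish_grip=.064 bead_center=.036
python3 - <<'E'
import cv2
a=cv2.imread('pics/w7.png'); cv2.imwrite('pics/w7c.png',cv2.resize(a[190:400,200:480],None,fx=2.7,fy=2.7,interpolation=cv2.INTER_CUBIC))
E
```

```text
15.85 [ 0.4997 -0.2041  0.0623] [3.1407e+00 8.0000e-04 1.6708e+00] 0.032453322126583146 [0.4 0.5 0.1] 0.0
dish_grip call [321.6 305.2] 0.69 [ 0.501  -0.2033  0.064 ] tool [ 0.0007  0.0014 -0.0017]
dish_grip call [530.9  61.7] 0.68 [ 0.5652 -0.1027  0.064 ] tool [ 0.0944  0.0754 -0.0017]
dish_grip call [ 85.6 359.6] 0.96 [ 0.401  -0.2394  0.064 ] tool [-0.0252 -0.1017 -0.0018]
dish_grip call [480.1 238.6] 0.79 [ 0.5611 -0.1683  0.064 ] tool [ 0.0296  0.0647 -0.0017]
dish_grip call [502.2  33.2] 0.55 [ 0.553  -0.0947  0.064 ] tool [ 0.1035  0.064  -0.0017]
bead_center call [481.  281.4] 0.68 [ 0.5799 -0.1957  0.036 ] tool [0.0004 0.0806 0.0264]
```

View pics/w7c.png

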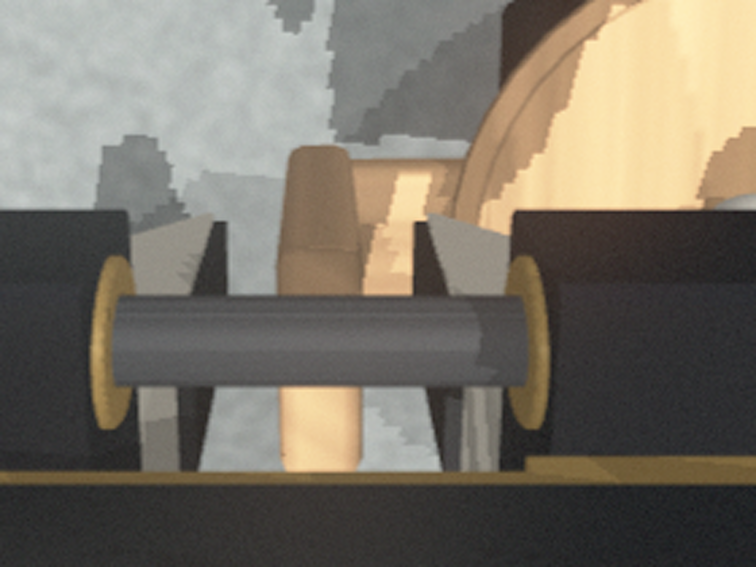

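The tab (crop columns 279–360) is centred between the pads (228–413). Closing gently, then firming the grip.

Emit:
carry_out:
  commands:
    - [[0, 0, 0], 0, 0.28]
    - [[0, 0, 0], 0, 0.22]
    - [[0, 0, 0], 0, 0.17]
    - [[0, 0, 0], 0, 0.14]
    - [[0, 0, 0], 0, 0.1]
    - [[0, 0, 0], 0, 0.05]
    - [[0, 0, 0], 0, 0.05]
    - [[0, 0, 0], 0, 0.05]
  newtons: 5

```text
time: 17.1
tool_pos: [0.4994, -0.204, 0.0617]
tool_rot: [3.142, 0.0, 1.671]
contact_force: [-0.5, -0.8, -0.7]
opening: 0.012
grip_force: 5.0
```

Emit:
carry_out:
  commands:
    - [[0, 0, 0], 0, 0.05]
    - [[0, 0, 0], 0, 0.05]
  newtons: 25

```text
time: 17.35
tool_pos: [0.4994, -0.2039, 0.0617]
tool_rot: [3.142, 0.0, 1.671]
contact_force: [-0.3, 0.8, 0.0]
opening: 0.0119
grip_force: 25.0
```

Emit:
carry_out:
  commands:
    - [[0, 0, 0], 0, 0.05]
    - [[0, 0, 0], 0, 0.05]
    - [[0, 0, 0], 0, 0.05]
  newtons: 50

```text
time: 17.73
tool_pos: [0.4994, -0.204, 0.0617]
tool_rot: [3.142, 0.0, 1.671]
contact_force: [0.1, 0.9, -0.5]
opening: 0.0119
grip_force: 50.0
```

Emit:
carry_out:
  commands:
    - [[0, 0, -0.001], 0, 0.05]
    - [[0, 0, -0.002], 0, 0.05]
    - [[0, 0, -0.003], 0, 0.05]
    - [[0, 0, -0.004], 0, 0.05]
    - [[0, 0, -0.004], 0, 0.05]
    - [[0, 0, -0.003], 0, 0.05]
    - [[0, 0, -0.002], 0, 0.05]
    - [[0, 0, -0.001], 0, 0.05]
    - [[0, 0, 0], 0, 0.05]
    - [[0, 0, 0], 0, 0.05]
    - [[0, 0, 0], 0, 0.05]

```text
time: 19.1
tool_pos: [0.4993, -0.2039, 0.0816]
tool_rot: [-3.141, -0.0, 1.671]
contact_force: [0.0, -0.3, -0.8]
opening: 0.0116
grip_force: 50.0
```

```bash
python3 look.py w8 bead_center=.056
python3 - <<'E'
from h import *
c=robot.read_camera('side'); save(c,'s8')
for k in ('bead_center','dish_mid'): print(k,[(np.round(r['at'],1).tolist(),round(r['p'],2)) for r in robot.tip_of(c,k)])
cv2.imwrite('pics/s8c.png',cv2.resize(cv2.imread('pics/s8.png')[130:290,230:430],None,fx=3.7,fy=3.7,interpolation=cv2.INTER_CUBIC))
E
```

```text
19.1 [ 0.4993 -0.2039  0.0816] [-3.1415 -0.      1.6707] 0.011566137174061061 [ 0.  -0.3 -0.8] 49.995131492614746
bead_center call [484.1 284.8] 0.94 [ 0.581  -0.1969  0.056 ] tool [-0.0011  0.082   0.0256]
bead_center call [319.9 306.3] 0.71 [ 0.5014 -0.2165  0.056 ] tool [-0.0127  0.0008  0.0256]
bead_center call [488.9 279.8] 0.56 [ 0.5828 -0.194   0.056 ] tool [0.0015 0.0841 0.0256]
bead_center [([333.9, 206.9], 0.42)]
dish_mid [([278.2, 209.5], 0.97), ([445.6, 225.8], 0.91), ([362.5, 189.1], 0.9), ([303.0, 270.6], 0.79)]
```

View pics/s8c.png

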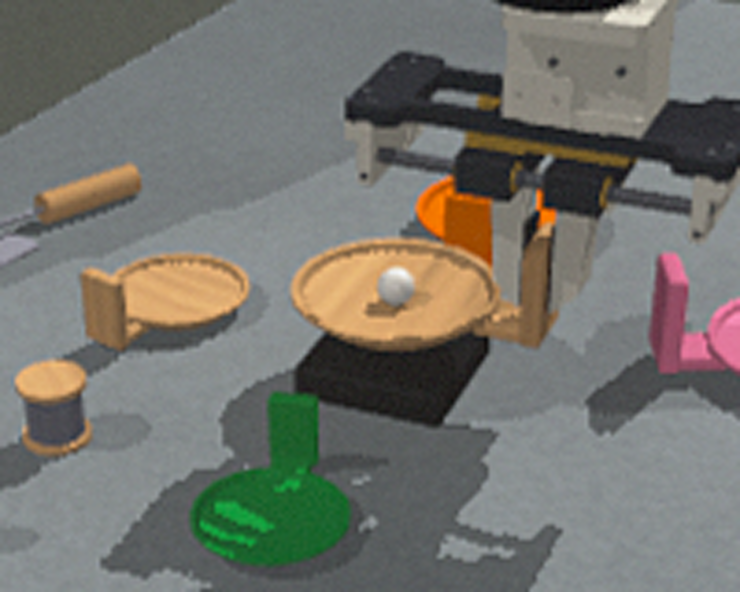

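The dish is level and clear of the stand, with the bead in its middle at crop (397,287). Continuing up to about 10 cm.

Emit:
carry_out:
  commands:
    - [[0, 0, -0.001], 0, 0.05]
    - [[0, 0, -0.003], 0, 0.05]
    - [[0, 0, -0.005], 0, 0.05]
    - [[0, 0, -0.007], 0, 0.05]
    - [[0, 0, -0.008], 0, 0.05]
    - [[0, 0, -0.008], 0, 0.05]
    - [[0, 0, -0.008], 0, 0.05]
    - [[0, 0, -0.008], 0, 0.05]
    - [[0, 0, -0.008], 0, 0.05]
    - [[0, 0, -0.008], 0, 0.05]
    - [[0, 0, -0.007], 0, 0.05]
    - [[0, 0, -0.005], 0, 0.05]
    - [[0, 0, -0.003], 0, 0.05]
    - [[0, 0, -0.001], 0, 0.05]
    - [[0, 0, 0], 0, 0.05]
    - [[0, 0, 0], 0, 0.05]

```text
time: 21.4
tool_pos: [0.4993, -0.2039, 0.1615]
tool_rot: [-3.141, -0.0, 1.671]
contact_force: [0.6, -0.5, -1.2]
opening: 0.0123
grip_force: 50.0
```

```bash
cat > turn.py <<'E'
from h import *
for r in (.08,):
  for a in (.01,.02,.03,.04,.05):
    c=np.array([0,r]); Rm=np.array([[np.cos(a),-np.sin(a)],[np.sin(a),np.cos(a)]])
    print(a,(c-Rm@c).round(5),(c-Rm.T@c).round(5))
E
python3 turn.py; python3 look.py w9 bead_center=.136
```

```text
0.01 [0.0008 0.    ] [-0.0008  0.    ]
0.02 [1.6e-03 2.0e-05] [-1.6e-03  2.0e-05]
0.03 [2.4e-03 4.0e-05] [-2.4e-03  4.0e-05]
0.04 [3.2e-03 6.0e-05] [-3.2e-03  6.0e-05]
0.05 [0.004  0.0001] [-0.004   0.0001]
21.4 [ 0.4993 -0.2039  0.1615] [-3.1412e+00 -2.0000e-04  1.6708e+00] 0.012277921666195108 [ 0.6 -0.5 -1.2] 49.99494731426239
bead_center call [480.2 286.1] 0.58 [ 0.5791 -0.1977  0.136 ] tool [-0.0018  0.0801  0.0255]
bead_center call [488.9 277.2] 0.94 [ 0.5824 -0.1926  0.136 ] tool [0.0029 0.0838 0.0255]
```

Emit:
carry_out:
  commands:
    - [[0.0008, 0, 0], 0.01, 0.05]
    - [[0.0016, 0, 0], 0.02, 0.05]
    - [[0.0024, 0, 0], 0.03, 0.05]
    - [[0.0032, 0.0001, 0], 0.04, 0.05]
    - [[0.004, 0.0001, 0], 0.05, 0.05]
    - [[0.004, 0.0001, 0], 0.05, 0.05]
    - [[0.004, 0.0001, 0], 0.05, 0.05]
    - [[0.004, 0.0001, 0], 0.05, 0.05]
    - [[0.004, 0.0001, 0], 0.05, 0.05]
    - [[0.004, 0.0001, 0], 0.05, 0.05]
    - [[0.004, 0.0001, 0], 0.05, 0.05]
    - [[0.004, 0.0001, 0], 0.05, 0.05]
    - [[0.004, 0.0001, 0], 0.05, 0.05]
    - [[0.004, 0.0001, 0], 0.05, 0.05]
    - [[0.004, 0.0001, 0], 0.05, 0.05]
    - [[0.0032, 0.0001, 0], 0.04, 0.05]
    - [[0.0024, 0, 0], 0.03, 0.05]
    - [[0.0016, 0, 0], 0.02, 0.05]
    - [[0.0008, 0, 0], 0.01, 0.05]
    - [[0, 0, 0], 0, 0.05]

```text
time: 24.05
tool_pos: [0.5152, -0.1475, 0.1617]
tool_rot: [3.142, 0.0, 0.921]
contact_force: [0.9, 0.7, -0.5]
opening: 0.0114
grip_force: 50.0
```

```bash
python3 look.py w10 bead_center=.136
python3 - <<'E'
from h import *
s=robot.observe(); M=R.from_euler('xyz',s['tool_rot']).as_matrix(); print('dish centre',s['tool_pos']+M@[0,.08,0])
E
```

```text
24.05 [ 0.5152 -0.1475  0.1617] [3.1415e+00 1.0000e-04 9.2080e-01] 0.011400890853923332 [ 0.9  0.7 -0.5] 49.99506890773773
bead_center call [482.  283.9] 0.94 [ 0.5798 -0.1973  0.136 ] tool [-0.0006  0.0816  0.0257]
bead_center call [490.2 277.9] 0.76 [ 0.5846 -0.197   0.136 ] tool [0.0026 0.0852 0.0257]
dish centre [ 0.57886969 -0.19597579  0.1616843 ]
```

Emit:
carry_out:
  commands:
    - [[0.0008, 0, 0], 0.01, 0.05]
    - [[0.0016, 0, 0], 0.02, 0.05]
    - [[0.0024, 0, 0], 0.03, 0.05]
    - [[0.0032, 0.0001, 0], 0.04, 0.05]
    - [[0.004, 0.0001, 0], 0.05, 0.05]
    - [[0.004, 0.0001, 0], 0.05, 0.05]
    - [[0.004, 0.0001, 0], 0.05, 0.05]
    - [[0.004, 0.0001, 0], 0.05, 0.05]
    - [[0.004, 0.0001, 0], 0.05, 0.05]
    - [[0.004, 0.0001, 0], 0.05, 0.05]
    - [[0.004, 0.0001, 0], 0.05, 0.05]
    - [[0.004, 0.0001, 0], 0.05, 0.05]
    - [[0.004, 0.0001, 0], 0.05, 0.05]
    - [[0.004, 0.0001, 0], 0.05, 0.05]
    - [[0.004, 0.0001, 0], 0.05, 0.05]
    - [[0.004, 0.0001, 0], 0.05, 0.05]
    - [[0.0032, 0.0001, 0], 0.04, 0.05]
    - [[0.0024, 0, 0], 0.03, 0.05]
    - [[0.0024, 0, 0], 0.03, 0.05]
    - [[0.0016, 0, 0], 0.02, 0.05]

```text
time: 26.7
tool_pos: [0.571, -0.1162, 0.1617]
tool_rot: [3.142, 0.0, 0.099]
contact_force: [-0.3, 0.1, -1.1]
opening: 0.0113
grip_force: 50.0
```

Emit:
carry_out:
  commands:
    - [[0, 0, 0], 0, 0.05]
    - [[0, 0, 0], 0, 0.05]
    - [[0, 0, 0], 0, 0.05]
    - [[0, 0, 0], 0, 0.05]
    - [[0, 0, 0], 0, 0.05]
    - [[0, 0, 0], 0, 0.05]
    - [[0, 0, 0], 0, 0.05]
    - [[0, 0, 0], 0, 0.05]

```text
time: 27.7
tool_pos: [0.5709, -0.1163, 0.1617]
tool_rot: [3.141, 0.0, 0.101]
contact_force: [-0.6, 0.4, -1.3]
opening: 0.0118
grip_force: 50.0
```

```bash
python3 look.py w11 bead_center=.136
python3 - <<'E'
from h import *
s=robot.observe(); M=R.from_euler('xyz',s['tool_rot']).as_matrix(); print('dish centre',s['tool_pos']+M@[0,.08,0])
c=robot.read_camera('side'); save(c,'s11')
w=cv2.imread('pics/w11.png'); a=cv2.imread('pics/s11.png')[100:290,200:440]
f=lambda x:cv2.resize(x,(400,316),interpolation=cv2.INTER_CUBIC)
cv2.imwrite('pics/fin.png',np.hstack([f(w),f(a)]))
E
```

```text
27.7 [ 0.5709 -0.1163  0.1617] [3.1415 0.     0.1008] 0.011822152999883472 [-0.6  0.4 -1.3] 49.99503314495087
bead_center call [479.1 284.8] 0.69 [ 0.5785 -0.1965  0.136 ] tool [-0.0005  0.0805  0.0257]
bead_center call [489.7 276.3] 0.89 [ 0.5834 -0.2007  0.136 ] tool [0.004  0.0852 0.0257]
dish centre [ 0.57890832 -0.19585872  0.16168505]
```

View pics/fin.png

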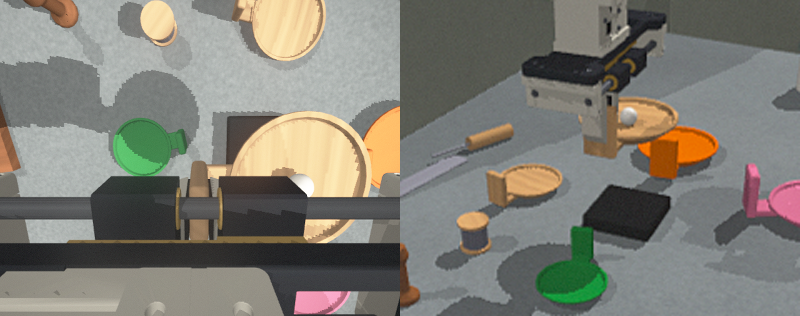

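The dish is turned a quarter (tool yaw 1.671 to 0.101), level and 10 cm up, with the bead at its middle (right view 628,117). The bystanders in view are unmoved.

```bash
python3 -c "
from cell import robot; print(robot.hand_in())"
```

```text
the job is handed in; nothing more can be done
None
```

The job is handed in at about 28 s of the 64 s allowed: the bead rests in the middle of the dish, which the arm still holds level, turned a quarter turn, about 10 cm above the stand; the hand-in returned no verdict.

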